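# Shut the case of balance weights

### The job

Two open cases stand on the lab bench. Lower the hinged lid of the one that holds the brass balance weights until it is fully closed, without slamming it. Leave the lid of the other case, with the white-capped vials, open as it is, and leave the glass beaker standing where it is.

Things in the scene. Friction and masses are not known exactly. Their poses are not given: they have to be found in the camera images.
- weight_case: To close: fixed grey case with nine round brass weights in dark foam; 100 mm deep (its x), 120 wide (y), 50 high. Origin: centre of its underside; z up; its -x side is the front, turned any way. The lid's hinge runs along y at x = +50, z = 50 mm. It, the vial case (alike in shape and colour) and the beaker stand side by side in any order, about 300 mm apart.
- weight_lid (a joint): Blue flat lid of the weight case, rad: 0 = shut, its top 60 mm above the bench; 1.57 = upright; stops at 1.6. Starts 1.25 to 1.5, over the hinge side; closes towards the case's front. 10 mm thick, 120 wide, 100 from hinge to front edge, plus a black tab 12 long, 40 wide, 8 thick mid-edge. 0.12 to 0.2 kg; a stiff hinge keeps it at any angle; about 0.5 to 2 N at the edge moves it.
- vial_lid (a joint): Lid of the other case, of the same size and make, which holds twelve white-capped vials in foam. Same meaning of values and the same starts, 1.25 to 1.5 rad. To be left open.
- beaker: Loose empty glass beaker, 70 mm across, 95 high, 0.12 kg, standing on the bench in the same row as the cases. Origin: centre of its underside. To be left standing. (A brown reagent bottle, 60 mm across, 130 high, stands farther right.)

How it is judged:
At the end, for the whole second after the job is handed in: The lid of the weight case is shut to within 0.1 rad (10 mm at its front edge), the lid of the vial case is still open beyond 1.1 rad, and the beaker stands upright (within 0.17 rad) within 20 mm of where it was (value of joint weight_lid below 0.1 rad and value of joint vial_lid above 1.1 rad and distance of beaker from where it was at the start of the episode below 0.02 m and angle between beaker's own z axis and vertical below 0.17 rad); the robot touches nothing.
It fails at once if the lid of the weight case is slammed (it turns faster than 4 rad/s, about 0.4 m/s at its front edge) (velocity of joint weight_lid below -4 rad/s).
It fails at once if the lid of the vial case is moved below 1.1 rad (value of joint vial_lid below 1.1 rad).
It fails at once if the beaker is knocked over or pushed more than 20 mm (distance of beaker from where it was at the start of the episode above 0.02 m or angle between beaker's own z axis and vertical above 0.35 rad).
It also fails if it takes over 35 s, if anything falls off the work surface, if the arm or the gripper's body presses on something with over 40 N, if the wrist force passes 120 N, or if a joint passes its speed limit or range.

### The arm

A 6-joint arm with a two-finger parallel gripper is mounted at the origin on the work surface. World frame = base frame: x ahead of the robot, y to its left, z up, the work surface at z = 0. Lengths are in m, angles in rad, forces in N, time in s.
With the tool pointing down it reaches from about 0.35 to 0.975 m from the base axis. Payload 4.9 kg.
Tool frame: the origin (TCP) lies midway between the tips of the shut fingers; the grasp point (between the pads) lies 19 mm behind it; z points along the fingers, y is the line along which they close (so a half turn about z gives the same grasp; the last joint's range is limited). The gripper opens to 85 mm and grips with 20 to 120 N. Pads are 22 mm wide; open, the fingers measure 114 mm over their backs; the gripper's body (76 mm by 85 mm) begins 54 mm behind the grasp point. The pads swing forward as they close: fully open they stand 13 mm farther back than shut.
Start: joints at [1.021, 0.053, 1.613, -0, 1.476, -0.119], TCP at [0.261, 0.568, 0.231] pointing down, gripper open.
Joint ranges: [-3.01, 3.01], [-1.01, 2.22], [0.06, 2.58], [-1.02, 4.17], [0.09, 2.62], [-3.14, 3.14]. Speed limits (rad/s): [2.57, 2.57, 3.14, 3.14, 3.14, 3.14].

### API

Orientations are given as a unit quaternion [w, x, y, z].
In Python, from plant import manip gives the robot as it stands.
- The arm moves only by the tool shift_gripper, called after ">>>" as name(argument=value, ...) on one line, values as JSON. Schema: {"type":"object","properties":{"deltas":{"type":"array","items":{"type":"array","items":{"type":"array","items":{"type":"number"},"minItems":7,"maxItems":7},"minItems":1,"maxItems":5},"minItems":1,"maxItems":1},"only":{"type":"string"},"quiet":{"type":"boolean"},"lines":{"type":"string"}},"required":["deltas"],"additionalProperties":false}. deltas is a list that holds a single list of rows (three levels of brackets), with 1 to 5 rows, each of 7 numbers: the opening from 0.0 (shut) to 1.0 (fully open), then dx, dy, dz in shares of the most that a row can go, 1 being 62.5 mm, then a rotation vector rx, ry, rz in fractions of the full range, 1 being 4 rad; each row shifts and turns the commanded pose from where the row before left it, along the tool's axes as they then stand; what a row does not reach is not made up. A row lasts 1/8 s, in which the tool goes at most 0.0625 m and 0.188 rad, less where a joint would pass 70% of its speed; a pose out of reach is approached as far as the arm can. The fingers move at their own pace and stop on an object; the grip force is fixed at half the most. Time passes only in rows, so rows that do not move let the fingers close. The tool returns the time, the measured TCP pose, the force, the opening and the grip force at its end. only (a regular expression) keeps the lines of the reply that match it, lines (a string "A,B") keeps lines A to B, and quiet returns only ok. A shift or turn number past 1, either way, is cut back to 1. Input that does not fit is refused with a message, and nothing moves.
- manip.state(): the state, without advancing time (a new reading comes with each control period).
- manip.grab_frame(name): name is "scene" or "top"; returns the picture (480x640x3 uint8, red, green, blue); there is no depth.
- manip.camera_params(name): a dict with "intrinsics" (3x3 intrinsics, pixels), "xyz" and "orientation" of the camera in the world. Camera axes: x right, y down, z forward; pixel columns grow to the right and rows downward; lengths in m; the calibration is good to about 2 mm. A picture is of the moment at which its call begins. camera_params takes no time and is no camera call.
- manip.job_done(): hands the job in; it is judged then, once.
The state is a dict: "time": time; "joint_pos": joint angles; "joint_vel": joint speeds; "joint_efforts": joint torques, N m; "tool_pos": TCP position; "tool_rot": TCP orientation; "contact_force": force on the tool from outside, world axes, zero at the start; "ft_torque": the same for the moment, N m; "gripper_width": opening from 0.0 (shut) to 1.0 (fully open); "grasp_force": force on a finger pad.
Only numpy, scipy, OpenCV 4.12 (cv2) and the standard library are available. Lean on these libraries where they do the work, as an engineer would, in place of code of your own. Each camera call takes 0.05 s, during which the arm holds its last target. There are 200 camera calls.

## Working session

There is one attempt and no reset: what is moved stays moved. The work goes in short steps, Python scripts to look and compute and a tool call to move; the robot and the scene stay as the last step left them, time stands still between calls to the robot, and variables do not carry over. Pictures are saved under pics/ and viewed, at most 10 in all, crops included, and the job is handed in when it is done.

```bash
mkdir -p pics; python3 - <<'E'
from plant import manip
import cv2
for n in("scene","top"):
    cv2.imwrite(f"pics/{n}0.png",manip.grab_frame(n)[:,:,::-1]); print(n,manip.camera_params(n))
s=manip.state();print(s["time"],s["tool_pos"],s["tool_rot"])
E
```

```text
scene {'intrinsics': array([[534.57366369,   0.        , 321.95178367],
       [  0.        , 534.57366369, 241.50813498],
       [  0.        ,   0.        ,   1.        ]]), 'xyz': array([1.31277385, 0.15682875, 0.98250721]), 'orientation': array([-0.22527453,  0.59069002,  0.72569462, -0.27148481])}
top {'intrinsics': array([[601.46290011,   0.        , 315.04378721],
       [  0.        , 601.46290011, 230.43012617],
       [  0.        ,   0.        ,   1.        ]]), 'xyz': array([ 4.24788730e-01, -1.34329215e-03,  1.34755047e+00]), 'orientation': array([ 0.03845567, -0.69686342,  0.71588784, -0.02017758])}
0.1 [0.26068489 0.56741588 0.2301544 ] [-3.23128927e-04  2.13729335e-01  9.76892450e-01 -8.99220908e-04]
```

View pics/scene0.png

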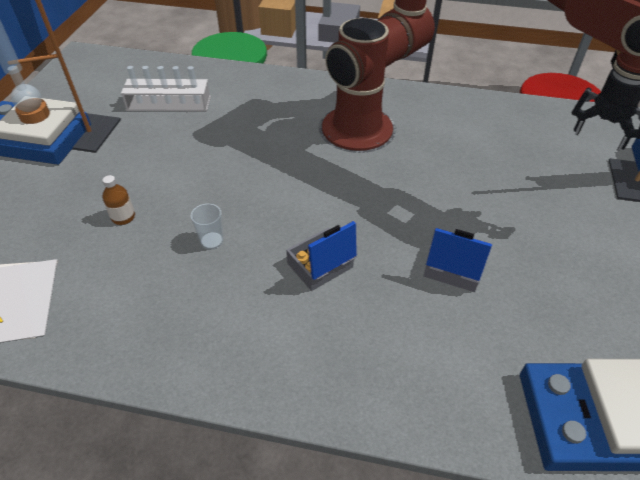

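View pics/top0.png

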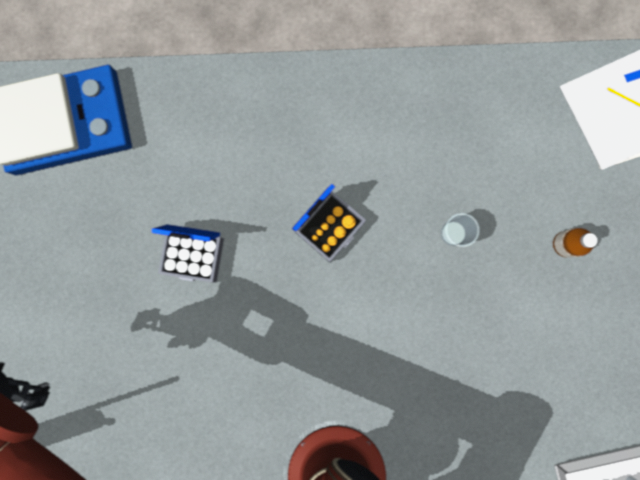

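The top view shows the weight case in the middle (about px 330,227). Its lid is hinged at the upper left and its front faces the lower right. The vial case is at (190,255) and the beaker at (460,232). I'll enlarge the weight case next.

```bash
python3 - <<'E'
import cv2
a=cv2.imread("pics/top0.png")[170:280,270:400]; b=cv2.imread("pics/scene0.png")[210:300,270:380]
cv2.imwrite("pics/c1.png",cv2.resize(a,None,fx=6,fy=5.4,interpolation=2)[:594])
cv2.imwrite("pics/c2.png",cv2.resize(b,None,fx=6,fy=6,interpolation=2))
E
```

```text
(no output)
```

View pics/c1.png

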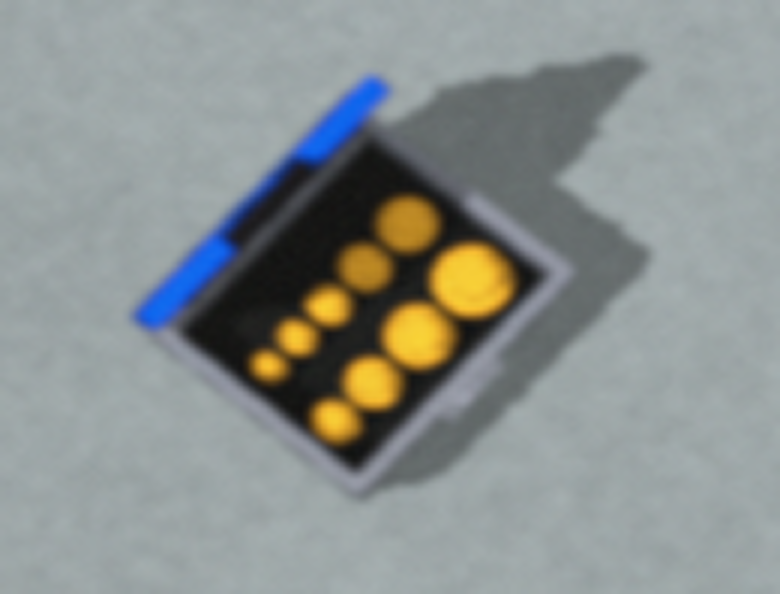

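View pics/c2.png

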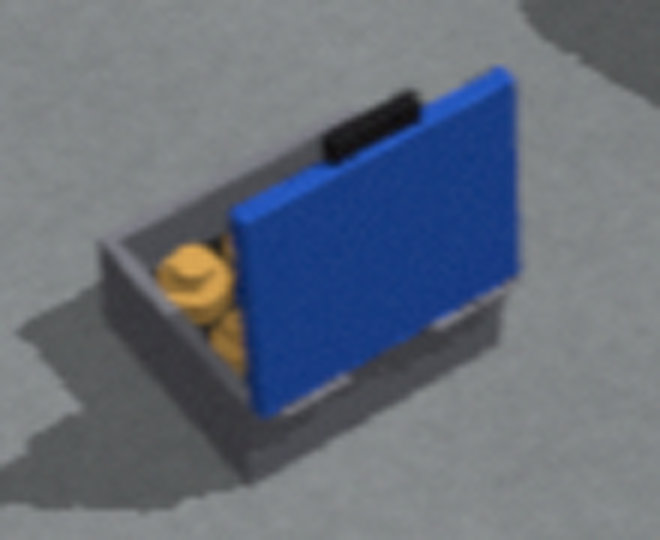

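```bash
cat > h.py <<'E'
from plant import manip
import numpy as np
from scipy.spatial.transform import Rotation as R
from scipy.optimize import least_squares
C={n:manip.camera_params(n) for n in("scene","top")}
def q2R(q): return R.from_quat(np.roll(q,-1))
def proj(n,P):
    c=C[n]; p=q2R(c["orientation"]).inv().apply(P-c["xyz"])@c["intrinsics"].T
    return p[:,:2]/p[:,2:]
def world(p,P): return R.from_euler('z',p[2]).apply(P)+[p[0],p[1],0]
def lid(q,r,y,t): return [.05-r*np.cos(q)+t*np.sin(q),y,.05+r*np.sin(q)+t*np.cos(q)]
def fit(top,scene_px,lidpts,p0):
    pass
E
python3 - <<'E'
from h import *
top=np.array([[329.5,260.7],[365.3,220],[297.5,231.1],[332.5,193.1]])
tp=np.array([[-.05,.06,.05],[-.05,-.06,.05],[.05,.06,.05],[.05,-.06,.05]])
sc=np.array([[310,247],[355.8,224.2],[311.7,290.3],[286.8,250.5]])
def pts(p):
    q=p[3]
    return world(p,tp),world(p,np.array([lid(q,.1,-.06,.01),lid(q,.1,.06,.01),[.05,-.06,0],[-.05,-.06,.05]]))
def f(p):
    a,b=pts(p); return np.r_[(proj("top",a)-top).ravel(),(proj("scene",b)-sc).ravel()]
s=least_squares(f,[.43,-.03,.88,1.35]);print(s.x,np.round(s.fun,1))
p=s.x
for q in(p[3],1,.5,0): print(q,world(p,np.array([lid(q,.1,0,0),lid(q,.1,0,.01),lid(q,.112,0,.0)])).round(3).tolist())
# vial lid & beaker approx
def back(u,v,z):
    c=C["top"];d=q2R(c["orientation"]).apply(np.linalg.solve(c["intrinsics"],[u,v,1]));return c["xyz"]+d*(z-c["xyz"][2])/d[2]
print(back(153,230,.15),back(218,235,.15),back(220,237,.05),back(455,233,0))
E
```

```text
[ 0.54050519 -0.00237771  0.82604782  1.4733817 ] [-0.   2.   0.6  0.9 -2.8  1.2 -1.4 -2.2 -0.5  1.3 -0.2 -0.7 -1.5  1.2
 -1.8 -0.7]
1.4733817005938086 [[0.568, 0.027, 0.15], [0.575, 0.035, 0.15], [0.567, 0.026, 0.161]]
1 [[0.538, -0.005, 0.134], [0.543, 0.001, 0.14], [0.533, -0.01, 0.144]]
0.5 [[0.515, -0.03, 0.098], [0.518, -0.027, 0.107], [0.508, -0.038, 0.104]]
0 [[0.507, -0.039, 0.05], [0.507, -0.039, 0.06], [0.498, -0.048, 0.05]]
[0.53480205 0.35458204 0.15      ] [0.52104614 0.22326729 0.15      ] [0.52460453 0.23771279 0.05      ] [ 0.52277405 -0.28044078  0.        ]
```

The rows are not in the units I measure in: shifts go in shares of 62.5 mm and turns go in shares of 4 rad. I convert before sending: 0.157 rad / 4 = 0.0393.

>>> shift_gripper(deltas=[[[0,0,0,0,0,0,0.0393],[0,0,0,0,0,0,0.0393],[0,0,0,0,0,0,0]]])

```text
time: 0.48
tool_pos: [0.2608, 0.5676, 0.2307]
tool_rot: [-0.0, 0.363, 0.932, -0.001]
contact_force: [0.3, 0.4, 0.2]
gripper_width: 0.382
grasp_force: 0.0
```

```bash
cat >> h.py <<'E'
P=np.array([.5405,-.0024,.826])
def rel(pc): # tool-frame shift from measured TCP to case-frame point
    s=manip.state(); return q2R(s["tool_rot"]).inv().apply(world(P,np.array(pc))-s["tool_pos"]).round(4)
def incase():
    s=manip.state(); return R.from_euler('z',-P[2]).apply(s["tool_pos"]-[P[0],P[1],0]).round(4)
E
python3 -c "
from h import *
print(incase(),rel([.11,0,.23]), q2R(manip.state()['tool_rot']).as_matrix().round(3))
for q in np.arange(1.5,-.01,-.15):
  c=lid(q,.085,0,.01);print(round(q,2),round(c[0]+.0145,3),round(c[2],3))
"
```

```text
[0.2295 0.592  0.2307] [-0.5918 -0.1206  0.0009] [[-0.736  0.676 -0.001]
 [ 0.676  0.736 -0.001]
 [-0.    -0.001 -1.   ]]
1.5 0.068 0.135
1.35 0.056 0.135
1.2 0.043 0.133
1.05 0.031 0.129
0.9 0.019 0.123
0.75 0.009 0.115
0.6 -0.0 0.106
0.45 -0.008 0.096
0.3 -0.014 0.085
0.15 -0.018 0.073
0.0 -0.02 0.06
```

>>> shift_gripper(deltas=[[[0,-0.96,-0.192,0,0,0,0],[0,-0.96,-0.192,0,0,0,0],[0,-0.96,-0.192,0,0,0,0],[0,-0.96,-0.192,0,0,0,0],[0,-0.96,-0.192,0,0,0,0]]], quiet=true)

```text
ok
```

>>> shift_gripper(deltas=[[[0,-0.96,-0.192,0,0,0,0],[0,-0.96,-0.192,0,0,0,0],[0,-0.96,-0.192,0,0,0,0],[0,-0.96,-0.192,0,0,0,0],[0,0,0,0,0,0,0]]])

```text
time: 1.72
tool_pos: [0.5863, 0.1191, 0.2308]
tool_rot: [-0.0, 0.365, 0.931, -0.0]
contact_force: [1.0, -0.3, 0.7]
gripper_width: 0.001
grasp_force: 0.0
```

```bash
python3 -c "
from h import *
print(incase(),rel([.11,0,.13]))"
```

```text
[0.1204 0.0486 0.2308] [-0.0487 -0.0101  0.1008]
```

Scaled: -0.05 m is -0.8, -0.01 m is -0.16.

>>> shift_gripper(deltas=[[[0,-0.8,-0.16,0,0,0,0],[0,0,0,0.8,0,0,0],[0,0,0,0.8,0,0,0],[0,0,0,0,0,0,0]]])

```text
time: 2.22
tool_pos: [0.6105, 0.0821, 0.1257]
tool_rot: [-0.005, 0.363, 0.932, -0.002]
contact_force: [0.7, 0.6, -0.0]
gripper_width: -0.001
grasp_force: 0.0
```

```bash
python3 -c "
from h import *
import cv2
print(incase())
a=manip.grab_frame('top')[140:290,240:420,::-1];b=manip.grab_frame('scene')[150:310,240:432,::-1]
cv2.imwrite('pics/d.png',np.hstack([cv2.resize(a,(400,333)),cv2.resize(b,(400,333))]))"
```

```text
[0.1095 0.0058 0.1257]
```

View pics/d.png

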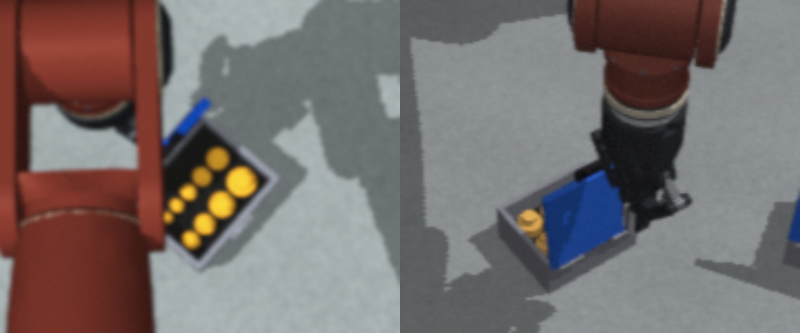

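```bash
python3 -c "
from h import *
import cv2
s=manip.state();t=s['tool_pos']
W=world(P,np.array([lid(1.47,.1,-.06,.01),lid(1.47,.1,.06,.01),lid(1.47,0,.06,.01),lid(1.47,0,-.06,.01),[-.05,-.06,.05],[-.05,.06,.05],[.05,-.06,.0],[.05,.06,0]]))
print(C['top']['xyz'])
b=manip.grab_frame('scene')[:,:,::-1].copy()
b=cv2.resize(b[180:310,260:420],None,fx=4.5,fy=4.5,interpolation=2)
for i,p in enumerate(np.vstack([proj('scene',W),proj('scene',np.array([t,t+[0,0,.07]]))])):
  x=((p-[260,180])*4.5).astype(int).tolist();cv2.circle(b,x,3,(0,255,0),-1);cv2.putText(b,str(i),x,0,.5,(0,0,255),1)
cv2.imwrite('pics/e.png',b)"
```

```text
[ 4.24788730e-01 -1.34329215e-03  1.34755047e+00]
```

View pics/e.png

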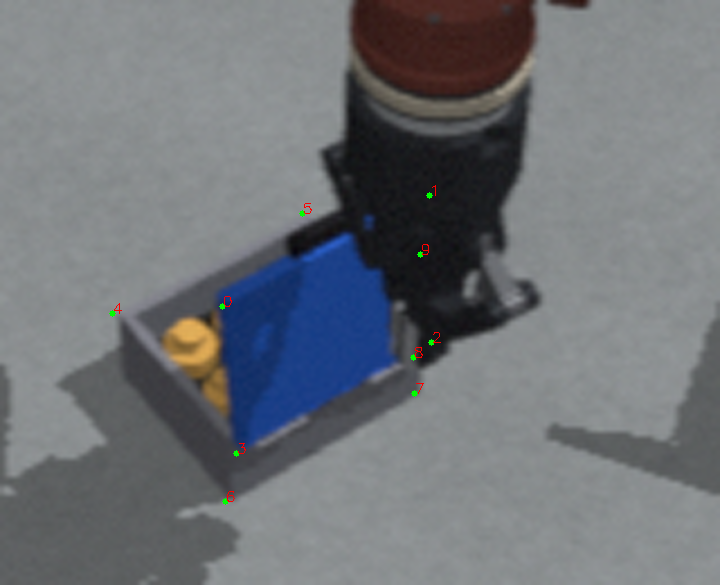

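Scaled: -0.02 m is -0.32, -0.01 m is -0.16.

>>> shift_gripper(deltas=[[[0,0,-0.32,0,0,0,0],[0,0,-0.32,0,0,0,0],[0,0,-0.16,0,0,0,0],[0,0,-0.16,0,0,0,0],[0,0,0,0,0,0,0]]])

```text
time: 3.0
tool_pos: [0.5736, 0.0365, 0.1314]
tool_rot: [-0.0, 0.364, 0.931, -0.0]
contact_force: [-0.7, -0.1, 0.5]
gripper_width: -0.0
grasp_force: 0.0
```

```bash
python3 -c "
from h import *
print(incase())"
```

```text
[0.051  0.002  0.1314]
```

Scaled: -0.012 m is -0.192, -0.008 m is -0.128.

>>> shift_gripper(deltas=[[[0,0,-0.192,0.016,0,0,0],[0,0,-0.192,0.048,0,0,0],[0,0,-0.176,0.096,0,0,0],[0,0,-0.128,0.112,0,0,0],[0,0,0,0,0,0,0]]])

```text
time: 3.62
tool_pos: [0.5438, 0.005, 0.1131]
tool_rot: [-0.001, 0.364, 0.931, -0.0]
contact_force: [-0.7, -0.8, 0.0]
gripper_width: 0.0
grasp_force: 0.0
```

```bash
python3 -c "
from h import *
import cv2
print(incase())
a=manip.grab_frame('top')[140:290,240:420,::-1];b=manip.grab_frame('scene')[150:310,240:432,::-1]
cv2.imwrite('pics/f.png',np.hstack([cv2.resize(a,(400,333)),cv2.resize(b,(400,333))]))"
```

```text
[0.0077 0.0025 0.1131]
```

View pics/f.png

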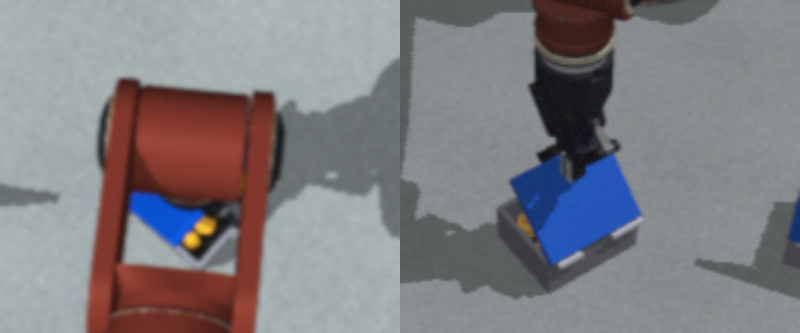

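The fingertips (at about 572,172 in the right half) sit on the lid near its upper edge, and the lid is tilting closed. I'll carry on along the arc.

Scaled: 0.011 m is 0.176, 0.01 m is 0.16.

>>> shift_gripper(deltas=[[[0,0,-0.144,0.144,0,0,0],[0,0,-0.112,0.16,0,0,0],[0,0,-0.08,0.176,0,0,0],[0,0,-0.048,0.176,0,0,0],[0,0,0,0,0,0,0]]])

```text
time: 4.35
tool_pos: [0.5273, -0.012, 0.0714]
tool_rot: [-0.002, 0.364, 0.931, -0.0]
contact_force: [0.1, 0.6, -0.2]
gripper_width: -0.003
grasp_force: 0.0
```

```bash
python3 -c "
from h import *
print(incase())"
```

```text
[-0.016   0.0032  0.0714]
```

Scaled: 0.006 m is 0.096, 0.005 m is 0.08.

>>> shift_gripper(deltas=[[[0,0,-0.016,0.096,0,0,0],[0,0,0,0.08,0,0,0],[0,0,0,0.032,0,0,0],[0,0,0,0,0,0,0]]])

```text
time: 4.85
tool_pos: [0.5282, -0.0128, 0.0605]
tool_rot: [0.0, 0.364, 0.931, 0.0]
contact_force: [-1.6, 0.4, 1.7]
gripper_width: -0.002
grasp_force: 0.9
```

```bash
python3 -c "
from h import *
print(incase())"
```

```text
[-0.016   0.002   0.0605]
```

Scaled: 0.001 m is 0.016.

>>> shift_gripper(deltas=[[[0,0,0,0.016,0,0,0],[0,0,0,0.016,0,0,0],[0,0,0,0,0,0,0]]])

```text
time: 5.22
tool_pos: [0.5283, -0.0128, 0.0604]
tool_rot: [-0.0, 0.364, 0.931, -0.0]
contact_force: [-7.4, 1.0, 13.6]
gripper_width: -0.0
grasp_force: 6.5
```

>>> shift_gripper(deltas=[[[0,0,0,-0.16,0,0,0],[0,0,0,-0.64,0,0,0],[0,0,0,-0.96,0,0,0],[0,0,0,-0.96,0,0,0],[0,0,0,0,0,0,0]]])

```text
time: 5.85
tool_pos: [0.5315, -0.0134, 0.2357]
tool_rot: [0.006, 0.364, 0.931, 0.001]
contact_force: [0.3, -0.4, 0.7]
gripper_width: 0.002
grasp_force: 0.0
```

The press stopped firmly at z = 0.060, which is the height of the shut lid's top. I'll take one last look.

```bash
python3 -c "
from h import *
import cv2
b=manip.grab_frame('scene')[170:310,180:520,::-1]
cv2.imwrite('pics/g.png',cv2.resize(b,None,fx=2.3,fy=2.3))"
```

```text
(no output)
```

View pics/g.png

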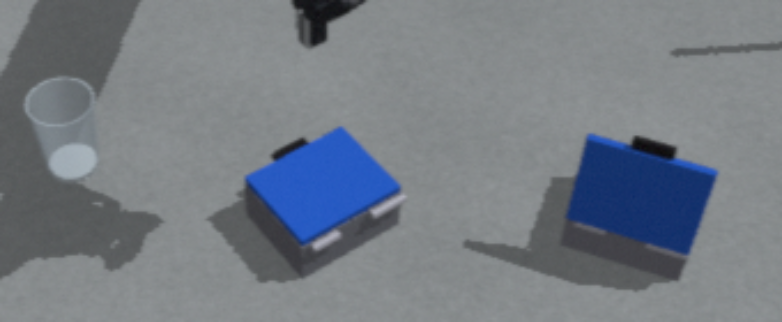

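The weight lid is shut flat (about 322,185), the vial lid is still open (640,195), and the beaker is standing (65,130). The gripper is clear of everything.

```bash
python3 -c "
from plant import manip
print(manip.job_done())"
```

```text
the job is handed in; nothing more can be done
None
```

I handed the job in with the weight case's lid gently closed, the vial case's lid still open and the beaker left standing; the hand-in gave no verdict.

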